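Feed one glass blank from the magazine and nudge it into the free drilling nest

ROBOT

A 6-joint arm with a two-finger parallel gripper is mounted at the origin on a cart in front of the work surface, level with it; the furniture and walls round the work are solid. World frame = base frame: x ahead of the robot, y to its left, z up, the work surface at z = 0. Lengths are in mm, angles in rad, forces in N, time in s.
With the tool pointing down it reaches from about 275 to 750 mm from the base axis. Payload 10.2 kg.
Tool frame: the origin (TCP) lies between the finger pads; the fingertips stand 19 mm ahead of it and the grasp point (between the pads) is the TCP; z points along the fingers, y is the line along which they close (so a half turn about z gives the same grasp; the last joint's range is limited). The gripper opens to 85 mm and grips with 20 to 120 N. Pads are 22 mm wide; open, the fingers measure 114 mm over their backs; the gripper's body (76 mm by 85 mm) begins 54 mm behind the grasp point. The pads swing forward as they close: fully open they stand 13 mm farther back than shut.
Start: joints at [0.97, 0.313, 1.498, -0, 1.331, -0.223], TCP at [193.673, 487.977, 223.494] pointing down, gripper open.
Joint ranges: [-2.94, 2.94], [-0.97, 2.17], [0.19, 2.56], [-1.23, 4.37], [0.02, 3.11], [-2.88, 2.88]. Speed limits (rad/s): [2.39, 2.39, 3.01, 3.14, 3.14, 3.14].

INTERFACE

Orientations are given as a unit quaternion [w, x, y, z].
In Python, from rig import sense, capture, finish_job gives the robot as it stands. The module is installed in compiled form; this text tells all that it offers.
- The arm moves only by the tool move_arm, never from a script. Its argument "moves" is a list of rows, each an object with "turn": the turn, a rotation vector about the tool's x, y, z in rad, a list of three; "translation": the shift along the tool's x, y, z in mm, a list of three; "hand": the opening, from 0 (shut) to 1 (fully open). In form: [{"turn": [wx, wy, wz], "translation": [x, y, z], "hand": hand}, ...]. A call has 1 to 10 rows; each row shifts and turns the commanded pose from where the row before left it, along the tool's axes as they then stand; what a row does not reach is not made up. A row lasts 1/12 s, in which the tool goes at most 41.7 mm and 7.16 degrees, less where a joint would pass 70% of its speed; a pose out of reach is approached as far as the arm can. A call with a gripper value outside its range is refused whole. The fingers move at their own pace and stop on an object; "grip_force" is the grip in N (left out, the last holds). Time passes only in rows, so rows that do not move let the fingers close. It gives the time, the measured TCP pose, the force, the opening and the grip force at its end, in the units of the state.
- sense(): the state, without advancing time (a new reading comes with each control period).
- capture(name): name is "scene" or "top" or "wrist"; returns a dict with "image" (420x560x3 uint8, blue, green, red), "z_map" (420x560 float32, mm along the optical axis (not along the pixel's ray), 0 where there is no reading), "vertical_fov" (degrees; the focal length in pixels is half the picture's height over the tangent of half this angle, whatever the lens; pixels are square), "cx", "cy" (the principal point, pixels), "R" (3x3) and "t" (3): a world point X has camera coordinates R X + t; the wrist camera has in their place "T_tool_cam" (4x4, takes a point from camera to tool coordinates, whose origin is the TCP and whose axes are the flange's). Camera axes: x right, y down, z forward; pixel columns grow to the right and rows downward; lengths in mm; the calibration is good to about 2 mm. A picture is of the moment at which its call begins: read the wrist's pose just before it.
- finish_job(): hands the job in; it is judged then, once.
The state is a dict: "time_s": time; "joints": joint angles; "dq": joint speeds; "tau": joint torques, N m; "eef_pos": TCP position; "ee_rot": TCP orientation; "force": force on the tool from outside, world axes, zero at the start; "wrist_torque": the same for the moment, N m; "grip_width": opening from 0.0 (shut) to 1.0 (fully open); "grip_force": force on a finger pad.
Only numpy, scipy, OpenCV 4.12 (cv2) and the standard library are available. Lean on these libraries where they do the work, as an engineer would, in place of code of your own. Each camera call takes 0.05 s, during which the arm holds its last target. There are 200 camera calls.

TASK

Push the plunger of the blank feeder all the way home once, so that it ejects a single glass blank, and let it spring back out. Then nudge that blank sideways along the channel until it drops flat into the empty drilling nest; nothing is picked up, and the other blanks and the tools on the bench stay where they are.

Things in the scene. Friction and masses are not known exactly. Their poses are not given: they have to be found in the camera images.
- feeder: blank feeder, fixed to the bench: plywood base, aluminium deck 30 mm above the bench, and on it a clear square magazine (51 x 51 mm, top 94 mm above the bench) with a stack of 4 round glass blanks. Origin: on the bench under the magazine's axis. +x: direction in which the plunger is pushed and the blank comes out, away from the robot within about 0.3 rad; y: along the outlet channel; z up.
- plunger (a joint): travel of the plunger in m along the feeder's +x: 0 sprung out, 0.055 fully home (hard stop). Return spring 2.7 N at 0, 7.6 N at home, damping 15 N s/m; let go, it returns by itself within 0.5 s. Going home it slides the lowest blank out through a slot onto the channel floor; its bar holds the next blank up and, once it is back out, the stack drops by one.
- push_pad (a point): centre of the near face of the plunger's upright black push pad, which looks to the feeder's -x. The pad is 44 mm wide, 8 mm thick, and reaches from 14 to 60 mm above the bench, with bare bench behind it. Sprung out, this point is 117 mm to -x of the feeder's origin and 37 mm above the bench; it moves with the plunger.
- outlet (a point): point on the channel floor, 30 mm above the bench, 51 mm in +x of the feeder's origin; a blank that has been fed out lies centred within about 4 mm of it. The channel runs through here along the feeder's y, level, 46 mm wide between two rails 4 mm high, on the far side of the magazine, from one nest to the other.
- blank0: the lowest blank of the stack, the one that is fed out: a round green glass disc, 40 mm across, 12 mm thick, 38 g, loose. Origin: centre of its underside; at the start 30 mm above the bench, on the deck.
- blank1: second blank of the stack, same size, origin at the centre of its underside; it must stay in the magazine.
- blank2: third blank of the stack, likewise.
- blank3: top blank of the stack, likewise.
- blank_seated: a fifth blank of the same kind, which already lies in the nest at the other end of the channel and must stay there. Origin: centre of its underside, 24 mm above the bench; it stands 6 mm proud of the channel floor.
- nest_open_seat (a point): centre of the floor of the empty nest: a round recess 46 mm across and 6 mm deep (floor 24 mm above the bench) sunk in the channel floor, 105 mm to one side of the outlet, along the feeder's +y or -y (it varies). A blank hangs tilted on the near edge until its centre is within 3 mm of this one, then drops flat.
- nest_filled_seat (a point): the same point of the nest that is already filled, 105 mm to the other side of the outlet.
- glass_cutter: glass cutter, a thin 12 x 145 mm pencil-like tool lying flat, left of the plunger; loose, leave alone
- frit_jar: small screw-lid jar 44 mm across and 52 mm tall, standing right of the plunger; loose, leave alone
- tweezers: tweezers 14 x 131 x 9 mm lying flat, right of the plunger; loose, leave alone
- dropper: dropper bottle 33 mm across and 102 mm tall, standing beyond the outlet channel; loose, leave alone
- running_pliers: glass running pliers 55 x 180 x 11 mm lying flat at the right; loose, leave alone
- glue_tube: glue tube 40 x 146 x 26 mm lying flat at the left; loose, leave alone
- scissors: scissors 87 x 199 x 9 mm lying flat at the far right; loose, leave alone
Not all that is in view belongs to the job. What is shaped like the part that bears nest_filled_seat but pink or purple is not meant.

How it is judged:
By the outcome, as a careful person would: the job done as asked, in the order asked, and still so for the second after the job is handed in, with the robot touching nothing.
It also fails if it takes over 48 s, if anything falls off the work surface, if the arm or the gripper's body presses on something with over 40 N, if the wrist force passes 120 N, or if a joint passes its speed limit or range.

## Working session

There is one attempt and no reset: what is moved stays moved. The work goes in short steps, Python scripts to look and compute and a tool call to move; the robot and the scene stay as the last step left them, time stands still between calls to the robot, and variables do not carry over. Pictures are saved under pics/ and viewed, at most 10 in all, crops included, and the job is handed in when it is done.

Besides the shell and the picture viewer there is one more tool, called after "Emit:" by a JSON object that holds its "op" and its "data". move_arm: Moves the arm, as the interface text tells. Its arguments: {"type":"object","properties":{"moves":{"type":"array","items":{"type":"object","properties":{"turn":{"type":"array","items":{"type":"number"}},"translation":{"type":"array","items":{"type":"number"}},"hand":{"type":"number"}}}},"grip_force":{"type":"number"}},"required":["moves"]}

```bash
mkdir -p pics; cat > h.py <<'E'
import numpy as np, cv2
from rig import sense, capture, finish_job
def K(c):
    h,w=c["image"].shape[:2]; return h/2/np.tan(np.radians(c["vertical_fov"])/2)
def ray(c,u,v,z):
    f=K(c); R=np.array(c["R"]);t=np.array(c["t"]); o=-R.T@t
    d=R.T@np.array([(u-c["cx"])/f,(v-c["cy"])/f,1]); return o+d*(z-o[2])/d[2]
def proj(c,P):
    f=K(c); q=np.array(c["R"])@np.array(P,float)+np.array(c["t"]); return q[0]/q[2]*f+c["cx"],q[1]/q[2]*f+c["cy"]
E
python3 - <<'E'
from h import *
import pickle
s=sense();print(s)
for n in("scene","top"):
    c=capture(n);pickle.dump(c,open(n+".pkl","wb"));cv2.imwrite(f"pics/{n}0.png",c["image"]);print(n,K(c),-np.array(c["R"]).T@c["t"])
E
```

```text
{'time_s': 0.0, 'joints': array([ 9.69638215e-01,  3.13471089e-01,  1.49845843e+00, -2.77758601e-05,
        1.33098910e+00, -2.23396321e-01]), 'dq': array([ 4.37917629e-04, -1.56286203e-03,  9.39361863e-04,  6.13349429e-04,
        2.56439306e-05,  2.62720425e-04]), 'tau': array([ 1.77437381e-03, -4.12266755e+01, -2.59744298e+01, -5.48268997e-05,
        4.08675929e-03, -4.66147483e-06]), 'eef_pos': array([193.49923221, 487.74589982, 222.91625548]), 'ee_rot': array([-2.53295813e-04,  1.87756521e-01,  9.82215378e-01, -6.12834132e-04]), 'force': array([-0.30834724,  0.1055551 ,  0.2771814 ]), 'wrist_torque': array([-0.01319018, -0.03104828, -0.00338579]), 'grip_force': 0.0, 'grip_width': 1.0044173431090688}
scene 405.92434127124784 [-399.01045858 -478.72959492  775.1880988 ]
top 521.5187312916792 [ 295.54401095   12.32636184 1950.55328605]
```

View pics/top0.png

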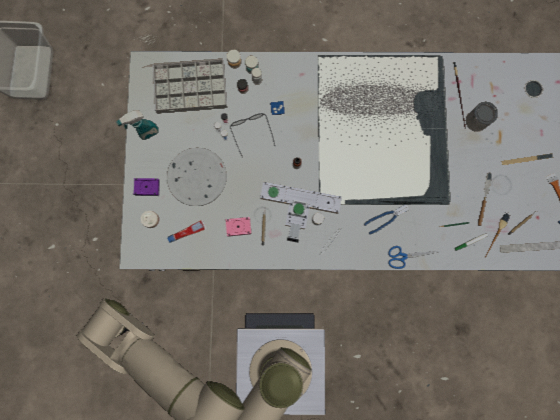

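View pics/scene0.png

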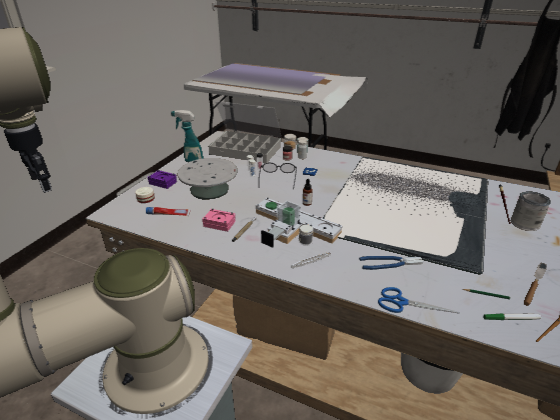

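The top view shows the magazine at (299,209), the pad at (293,239), the filled nest with green at (273,191) and the open nest near (329,205). The pink block at (238,227) and the purple one at (147,187) are decoys.

```bash
python3 - <<'E'
from h import *
import pickle
t=pickle.load(open("top.pkl","rb"));s=pickle.load(open("scene.pkl","rb"))
a=cv2.resize(t["image"][175:250,250:350],None,fx=5.6,fy=5.6,interpolation=cv2.INTER_CUBIC)
b=cv2.resize(s["image"][190:255,235:355],None,fx=4.6,fy=4.6,interpolation=cv2.INTER_CUBIC)
w=max(a.shape[1],b.shape[1])
p=lambda i:cv2.copyMakeBorder(i,0,0,0,w-i.shape[1],0)
o=np.vstack([p(a),p(b)]);print(o.shape,a.shape);o=o[:,:800]
o=o if o.shape[0]<=600 else cv2.resize(o,None,fx=600/o.shape[0],fy=600/o.shape[0]);cv2.imwrite("pics/crop1.png",o)
for c,n in((t,"top"),(s,"scene")):
    hsv=cv2.cvtColor(c["image"],cv2.COLOR_BGR2HSV)
    m=cv2.inRange(hsv,(40,70,40),(85,255,255))
    k,_,st,ce=cv2.connectedComponentsWithStats(m)
    for i in range(1,k):
        if st[i,4]>12: print(n,st[i],ce[i],ray(c,*ce[i],36).round(1),ray(c,*ce[i],78).round(1))
E
```

```text
(719, 560, 3) (420, 560, 3)
top [269 187   9  10  72] [272.81944444 191.61111111] [653.8  30.4  36. ] [646.  30.  78.]
top [294 203  10  11  84] [298.42857143 208.39285714] [590.9 -65.1  36. ] [584.4 -63.4  78. ]
top [445 224  15   2  16] [452.  224.5] [ 533.4 -633.2   36. ] [ 528.2 -619.    78. ]
top [455 243  12   7  37] [460.40540541 246.35135135] [ 452.7 -660.3   36. ] [ 449.2 -645.6   78. ]
scene [266 202  11   8  63] [271.03174603 205.04761905] [646.   25.7  36. ] [586.6  -3.   78. ]
scene [284 208   9  15  48] [287.85416667 213.54166667] [621.8 -46.8  36. ] [563.8 -71.4  78. ]
scene [470 290  39   8  73] [489.15068493 293.46575342] [ 497.3 -651.6   36. ] [ 446.4 -641.8   78. ]
scene [485 314  19   6 105] [494.56190476 316.38095238] [ 420.7 -664.9   36. ] [ 374.1 -654.3   78. ]
```

View pics/crop1.png

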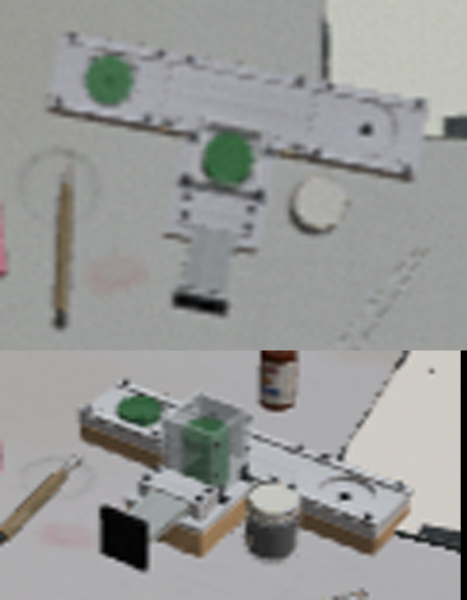

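The crop confirms the choice: the white/plywood feeder has its open nest on the right (-y), with its dark centre hole near top px (328,203), and the black pad near (293,240).

```bash
cat >> h.py <<'E'
O=np.array([584.3,-63.4]); yaw=-0.183
def W(x,y,z): 
    c,s=np.cos(yaw),np.sin(yaw); return np.array([O[0]+c*x-s*y,O[1]+s*x+c*y,z])
E
python3 - <<'E'
from h import *
import pickle
t=pickle.load(open("top.pkl","rb"));s=pickle.load(open("scene.pkl","rb"))
for n,P in dict(padtop=(-113,0,60),padface=(-117,0,37),seat=(51,-105,24),fill=(51,105,36),stack=(0,0,78)).items(): print(n,W(*P).round(1),np.round(proj(t,W(*P)),1),np.round(proj(s,W(*P)),1))
for c,n,r in((t,"top",(284,230,303,248)),(s,"scene",(255,225,280,250)),(t,"seat",(322,196,336,208)),(s,"seat",(315,220,340,242))):
    g=cv2.cvtColor(c["image"],cv2.COLOR_BGR2GRAY)[r[1]:r[3],r[0]:r[2]]
    m=(g<(60 if n!="seat" else 110)).astype(np.uint8);k,_,st,ce=cv2.connectedComponentsWithStats(m)
    for i in range(1,k):
        if st[i,4]>2:print(n,st[i,4],ce[i]+r[:2],np.array(st[i,:4])+[r[0],r[1],0,0])
print("pad top", ray(t,292.8,239.2,60),"dropper",ray(t,297,162.5,102),"seat",ray(t,328.3,202.6,24))
E
```

```text
padtop [473.2 -42.8  60. ] [292.6 239.4] [266.9 231.8]
padface [469.3 -42.1  37. ] [292.2 241. ] [266.2 238.6]
seat [ 615.3 -175.9   24. ] [327.9 202.6] [324.4 227. ]
fill [653.6  30.6  36. ] [272.8 191.7] [270.7 203.6]
stack [584.3 -63.4  78. ] [298.4 208.4] [288.1 209.7]
top 28 [292.32142857 239.53571429] [287 238  11   4]
scene 143 [266.93006993 238.32867133] [261 231  13  16]
seat 5 [327.8 202.4] [327 202   3   2]
seat 15 [327.26666667 223.06666667] [323 221   9   5]
seat 4 [324.5 227.5] [324 227   2   2]
seat 144 [323.58333333 235.65972222] [315 229  19  13]
seat 4 [338.25 237.25] [337 237   3   2]
pad top [473.79976994 -43.56751674  60.        ] dropper [749.55207456 -57.50326043 102.        ] seat [ 615.2541274  -177.53402694   24.        ]
```

```bash
cat >> h.py <<'E'
from scipy.spatial.transform import Rotation as Rn
def rep(tx=None):
    s=sense(); p=s["eef_pos"]; q=s["ee_rot"]; R=Rn.from_quat([q[1],q[2],q[3],q[0]]).as_matrix()
    c,sn=np.cos(yaw),np.sin(yaw); d=p[:2]-O; f=np.array([c*d[0]+sn*d[1],-sn*d[0]+c*d[1],p[2]])
    print("t",round(s["time_s"],2),"feeder",f.round(1),"force",s["force"].round(1),"grip",round(s["grip_width"],2),"toolx err deg",round(np.degrees(np.arctan2(R[1,0],R[0,0])-(yaw+np.pi)),2),"z",R[:,2].round(3))
    if tx is not None: print("tool delta",(R.T@(W(*tx)-p)).round(1), "aligned", [round(v,1) for v in (-(tx[0]-f[0]),tx[1]-f[1],-(tx[2]-f[2]))])
E
python3 -c "
from h import *
rep((-155,0,200))"
```

```text
t 0.1 feeder [-484.5  470.9  223. ] force [ 0.4 -0.3  0.8] grip 1.0 toolx err deg -11.16 z [-0.001 -0.001 -1.   ]
tool delta [-414.5 -398.1   23.3] aligned [np.float64(-329.5), np.float64(-470.9), np.float64(23.0)]
```

Emit:
{"op": "move_arm", "data": {"moves": [{"turn": [0,0,-0.0974],"translation": [0,0,0],"hand": 0},{"turn": [0,0,-0.0974],"translation": [0,0,0],"hand": 0},{"turn": [0,0,0],"translation": [-16.5,-23.5,1],"hand": 0},{"turn": [0,0,0],"translation": [-16.5,-23.5,1],"hand": 0},{"turn": [0,0,0],"translation": [-16.5,-23.5,1],"hand": 0},{"turn": [0,0,0],"translation": [-16.5,-23.5,1],"hand": 0},{"turn": [0,0,0],"translation": [-16.5,-23.5,1],"hand": 0},{"turn": [0,0,0],"translation": [-16.5,-23.5,1],"hand": 0},{"turn": [0,0,0],"translation": [-16.5,-23.5,1],"hand": 0},{"turn": [0,0,0],"translation": [-16.5,-23.5,1],"hand": 0}]}}

```text
time_s: 0.93
eef_pos: [289.4, 277.8, 215.3]
ee_rot: [-0.0, 0.091, 0.996, -0.0]
force: [0.8, 0.1, 0.4]
grip_width: -0.005
grip_force: 0.0
```

Emit:
{"op": "move_arm", "data": {"moves": [{"turn": [0,0,0],"translation": [-16.5,-23.5,1],"hand": 0},{"turn": [0,0,0],"translation": [-16.5,-23.5,1],"hand": 0},{"turn": [0,0,0],"translation": [-16.5,-23.5,1],"hand": 0},{"turn": [0,0,0],"translation": [-16.5,-23.5,1],"hand": 0},{"turn": [0,0,0],"translation": [-16.5,-23.5,1],"hand": 0},{"turn": [0,0,0],"translation": [-16.5,-23.5,1],"hand": 0},{"turn": [0,0,0],"translation": [-16.5,-23.5,1],"hand": 0},{"turn": [0,0,0],"translation": [-16.5,-23.5,1],"hand": 0},{"turn": [0,0,0],"translation": [-16.5,-23.5,1],"hand": 0},{"turn": [0,0,0],"translation": [0,0,0],"hand": 0}]}}

```text
time_s: 1.77
eef_pos: [398.1, 40.8, 206.1]
ee_rot: [-0.0, 0.093, 0.996, -0.0]
force: [-0.3, 1.5, -0.2]
grip_width: 0.001
grip_force: 0.0
```

```bash
python3 -c "
from h import *
rep((-155,0,200))
c=capture('wrist');cv2.imwrite('pics/w1.png',c['image'])
f=K(c);M=np.linalg.inv(c['T_tool_cam'])
s=sense();q=s['ee_rot'];R=Rn.from_quat([q[1],q[2],q[3],q[0]]).as_matrix()
for P in [(-117,22,60),(-117,-22,60),(-109,0,60),(51,-105,24),(0,0,78),(51,105,36)]:
    a=M[:3,:3]@(R.T@(W(*P)-s['eef_pos']))+M[:3,3];print(P,(a[:2]/a[2]*f+[c['cx'],c['cy']]).round(1),a[2].round())
"
```

```text
t 1.77 feeder [-202.    68.6  206.1] force [-0.3  1.5 -0.2] grip 0.0 toolx err deg -0.22 z [-0.    -0.001 -1.   ]
tool delta [-47.3 -68.4   6.2] aligned [np.float64(-47.0), np.float64(-68.6), np.float64(6.1)]
(-117, 22, 60) [235.5 264.2] 334.0
(-117, -22, 60) [196.4 264.4] 334.0
(-109, 0, 60) [216.4 270.6] 336.0
(51, -105, 24) [155.  357.3] 420.0
(0, 0, 78) [219.6 359.2] 353.0
(51, 105, 36) [303.9 363.8] 409.0
```

View pics/w1.png

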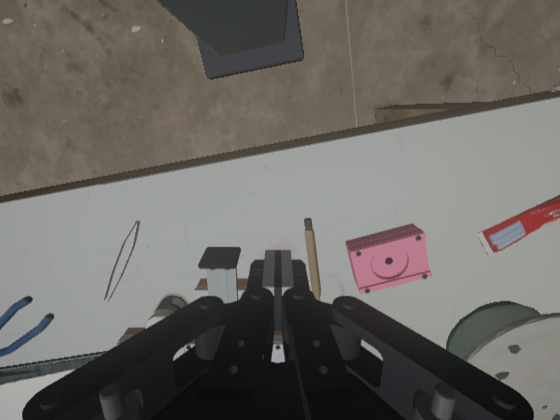

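The wrist view shows the pad (black, top edge about 203–240 px, v 248–270), a few px off the prediction. I'll go closer and check again.

Emit:
{"op": "move_arm", "data": {"moves": [{"turn": [0,0,0],"translation": [-15.7,-22.8,20],"hand": 0},{"turn": [0,0,0],"translation": [-15.7,-22.8,20],"hand": 0},{"turn": [0,0,0],"translation": [-15.7,-22.8,20],"hand": 0},{"turn": [0,0,0],"translation": [0,0,20],"hand": 0},{"turn": [0,0,0],"translation": [0,0,6],"hand": 0},{"turn": [0,0,0],"translation": [0,0,0],"hand": 0},{"turn": [0,0,0],"translation": [0,0,0],"hand": 0}]}}

```text
time_s: 2.4
eef_pos: [430.6, -30.8, 121.2]
ee_rot: [0.0, 0.091, 0.996, 0.0]
force: [0.2, 0.8, -0.1]
grip_width: 0.002
grip_force: 0.0
```

```bash
cat >> h.py <<'E'
def wproj(c,s,P):
    f=K(c);M=np.linalg.inv(c['T_tool_cam']);q=s['ee_rot'];R=Rn.from_quat([q[1],q[2],q[3],q[0]]).as_matrix()
    a=M[:3,:3]@(R.T@(W(*P)-s['eef_pos']))+M[:3,3]; return (a[:2]/a[2]*f+[c['cx'],c['cy']]).round(1)
E
python3 -c "
from h import *
rep((-155,0,120))
s=sense();c=capture('wrist');im=c['image'].copy()
print(K(c),np.array(c['T_tool_cam']).round(2).tolist())
for P in [(-117,22,60),(-117,-22,60),(-117,22,14),(-117,-22,14),(-109,22,60),(-109,-22,60),(51,-105,24),(51,105,36)]:
    a=wproj(c,s,P);print(P,a);cv2.circle(im,tuple(int(round(v)) for v in a),2,(0,0,255),-1)
cv2.imwrite('pics/w2.png',im)
"
```

```text
t 2.4 feeder [-157.1    4.1  121.2] force [ 0.2  0.8 -0.1] grip 0.0 toolx err deg 0.07 z [ 0.  0. -1.]
tool delta [-2.1 -4.1  1.2] aligned [np.float64(-2.1), np.float64(-4.1), np.float64(1.2)]
296.6779087738357 [[-0.0, -0.95, -0.31, 79.8], [1.0, 0.0, -0.0, -0.41], [0.0, -0.31, 0.95, -150.45], [0.0, 0.0, 0.0, 1.0]]
(-117, 22, 60) [300.3 265.5]
(-117, -22, 60) [245.6 265.4]
(-117, 22, 14) [296.8 241.2]
(-117, -22, 14) [250.5 241.1]
(-109, 22, 60) [300.1 274.2]
(-109, -22, 60) [245.9 274.2]
(51, -105, 24) [178.2 384.8]
(51, 105, 36) [373.1 395. ]
```

View pics/w2.png

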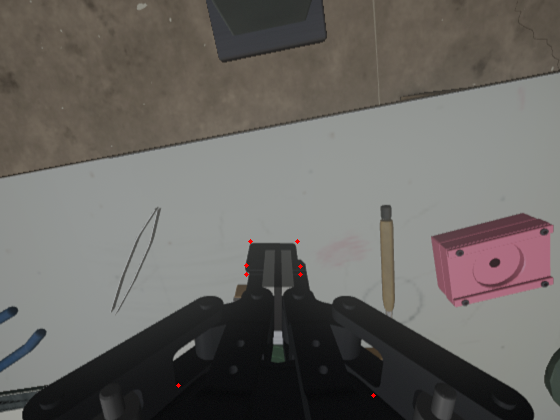

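Dots coincide with the pad corners. Descend behind the pad.

Emit:
{"op": "move_arm", "data": {"moves": [{"turn": [0,0,0],"translation": [0,-4,15],"hand": 0},{"turn": [0,0,0],"translation": [0,0,20],"hand": 0},{"turn": [0,0,0],"translation": [0,0,20],"hand": 0},{"turn": [0,0,0],"translation": [0,0,20],"hand": 0},{"turn": [0,0,0],"translation": [0,0,0],"hand": 0},{"turn": [0,0,0],"translation": [-10,0,0],"hand": 0},{"turn": [0,0,0],"translation": [-10,0,0],"hand": 0},{"turn": [0,0,0],"translation": [-4,0,0],"hand": 0},{"turn": [0,0,0],"translation": [0,0,0],"hand": 0},{"turn": [0,0,0],"translation": [0,0,0],"hand": 0}]}}

```text
time_s: 3.28
eef_pos: [453.6, -39.8, 46.3]
ee_rot: [0.0, 0.091, 0.996, -0.0]
force: [-0.8, -0.5, 0.1]
grip_width: 0.0
grip_force: 0.0
```

```bash
python3 -c "
from h import *
rep((-128,0,46))"
```

```text
t 3.28 feeder [-132.8   -0.6   46.3] force [-0.8 -0.5  0.1] grip 0.0 toolx err deg 0.03 z [ 0.001 -0.    -1.   ]
tool delta [-4.8  0.6  0.3] aligned [np.float64(-4.8), np.float64(0.6), np.float64(0.3)]
```

Emit:
{"op": "move_arm", "data": {"moves": [{"turn": [0,0,0],"translation": [-6,0,0],"hand": 0},{"turn": [0,0,0],"translation": [-6,0,0],"hand": 0},{"turn": [0,0,0],"translation": [-6,0,0],"hand": 0},{"turn": [0,0,0],"translation": [-6,0,0],"hand": 0},{"turn": [0,0,0],"translation": [0,0,0],"hand": 0}]}}

```text
time_s: 3.7
eef_pos: [477.2, -44.3, 45.5]
ee_rot: [-0.001, 0.091, 0.996, 0.0]
force: [-4.0, 1.8, 3.0]
grip_width: -0.001
grip_force: 2.1
```

```bash
python3 -c "
from h import *
rep((-73,0,46))"
```

```text
t 3.7 feeder [-108.8   -0.7   45.5] force [-4.   1.8  3. ] grip -0.0 toolx err deg 0.0 z [-0.002  0.001 -1.   ]
tool delta [-35.8   0.7  -0.5] aligned [np.float64(-35.8), np.float64(0.7), np.float64(-0.5)]
```

Pressing at about 4.4 N, as expected. Continue to near home.

Emit:
{"op": "move_arm", "data": {"moves": [{"turn": [0,0,0],"translation": [-6,0,0],"hand": 0},{"turn": [0,0,0],"translation": [-6,0,0],"hand": 0},{"turn": [0,0,0],"translation": [-6,0,0],"hand": 0},{"turn": [0,0,0],"translation": [-6,0,0],"hand": 0},{"turn": [0,0,0],"translation": [-5,0,0],"hand": 0},{"turn": [0,0,0],"translation": [-3,0,0],"hand": 0},{"turn": [0,0,0],"translation": [0,0,0],"hand": 0},{"turn": [0,0,0],"translation": [0,0,0],"hand": 0}]}}

```text
time_s: 4.37
eef_pos: [507.8, -50.0, 45.4]
ee_rot: [-0.002, 0.091, 0.996, 0.0]
force: [-6.9, 0.6, 3.7]
grip_width: 0.0
grip_force: 3.5
```

```bash
python3 -c "
from h import *
rep((-73,0,46))"
```

```text
t 4.37 feeder [-77.7  -0.7  45.4] force [-6.9  0.6  3.7] grip 0.0 toolx err deg 0.02 z [-0.003  0.001 -1.   ]
tool delta [-4.7  0.7 -0.6] aligned [np.float64(-4.7), np.float64(0.7), np.float64(-0.6)]
```

Advance in 1 mm steps until the force jumps at the hard stop.

Emit:
{"op": "move_arm", "data": {"moves": [{"turn": [0,0,0],"translation": [-1.5,0,0],"hand": 0},{"turn": [0,0,0],"translation": [-1.5,0,0],"hand": 0},{"turn": [0,0,0],"translation": [-1,0,0],"hand": 0},{"turn": [0,0,0],"translation": [0,0,0],"hand": 0}]}}

```text
time_s: 4.7
eef_pos: [511.4, -50.7, 45.4]
ee_rot: [-0.002, 0.091, 0.996, 0.0]
force: [-8.5, 1.3, 5.1]
grip_width: 0.002
grip_force: 4.0
```

Emit:
{"op": "move_arm", "data": {"moves": [{"turn": [0,0,0],"translation": [-1,0,0],"hand": 0},{"turn": [0,0,0],"translation": [-1,0,0],"hand": 0},{"turn": [0,0,0],"translation": [0,0,0],"hand": 0}]}}

```text
time_s: 4.95
eef_pos: [512.2, -50.8, 45.3]
ee_rot: [-0.004, 0.091, 0.996, 0.0]
force: [-14.9, 1.4, 9.9]
grip_width: -0.003
grip_force: 7.3
```

Emit:
{"op": "move_arm", "data": {"moves": [{"turn": [0,0,0],"translation": [-1.5,0,0],"hand": 0},{"turn": [0,0,0],"translation": [0,0,0],"hand": 0},{"turn": [0,0,0],"translation": [0,0,0],"hand": 0}]}}

```text
time_s: 5.2
eef_pos: [512.3, -50.8, 45.2]
ee_rot: [-0.005, 0.091, 0.996, 0.001]
force: [-21.3, 0.9, 14.8]
grip_width: 0.003
grip_force: 10.8
```

Hard stop reached (21 N, no motion). Retreat, then look.

Emit:
{"op": "move_arm", "data": {"moves": [{"turn": [0,0,0],"translation": [6,0,0],"hand": 0},{"turn": [0,0,0],"translation": [10,0,0],"hand": 0},{"turn": [0,0,0],"translation": [10,0,0],"hand": 0},{"turn": [0,0,0],"translation": [12,0,0],"hand": 0},{"turn": [0,0,0],"translation": [15,0,0],"hand": 0},{"turn": [0,0,0],"translation": [15,0,0],"hand": 0},{"turn": [0,0,0],"translation": [15,0,0],"hand": 0},{"turn": [0,0,0],"translation": [0,0,-20],"hand": 0},{"turn": [0,0,0],"translation": [0,0,-30],"hand": 0},{"turn": [0,0,0],"translation": [0,0,-30],"hand": 0}]}}

```text
time_s: 6.03
eef_pos: [434.2, -36.5, 126.5]
ee_rot: [-0.0, 0.091, 0.996, 0.0]
force: [0.2, -1.0, 0.2]
grip_width: -0.002
grip_force: 0.0
```

Emit:
{"op": "move_arm", "data": {"moves": [{"turn": [0,0,0],"translation": [0,0,-30],"hand": 0},{"turn": [0,0,0],"translation": [0,0,-30],"hand": 0},{"turn": [0,0,0],"translation": [0,20,0],"hand": 0},{"turn": [0,0,0],"translation": [0,30,0],"hand": 0},{"turn": [0,0,0],"translation": [0,30,0],"hand": 0},{"turn": [0,0,0],"translation": [0,30,0],"hand": 0},{"turn": [0,0,0],"translation": [0,0,0],"hand": 0}]}}

```text
time_s: 6.62
eef_pos: [455.0, 75.3, 185.8]
ee_rot: [0.001, 0.09, 0.996, 0.001]
force: [0.6, -0.8, 0.2]
grip_width: 0.006
grip_force: 0.0
```

```bash
python3 - <<'E'
from h import *
rep((51,42,160))
t=capture("top");s=capture("scene")
for c,n in((t,"top"),(s,"scene")):
    m=cv2.inRange(cv2.cvtColor(c["image"],cv2.COLOR_BGR2HSV),(40,70,40),(85,255,255))[150:260,220:400]
    k,_,st,ce=cv2.connectedComponentsWithStats(m)
    for i in range(1,k):
        if st[i,4]>5: print(n,st[i,4],ce[i]+[220,150],ray(c,*(ce[i]+[220,150]),42).round(1))
print("outlet exp",W(51,0,42),proj(t,W(51,0,42)),proj(s,W(51,0,42)),"stack",proj(t,W(0,0,66)))
a=cv2.resize(t["image"][175:250,250:350],(500,375),interpolation=cv2.INTER_CUBIC);b=cv2.resize(s["image"][190:255,255:310],(300,355),interpolation=cv2.INTER_CUBIC)
b=cv2.copyMakeBorder(b,0,20,0,0,0);cv2.imwrite("pics/c3.png",np.hstack([a,b]))
E
```

```text
t 6.62 feeder [-152.4  112.9  185.8] force [ 0.6 -0.8  0.2] grip 0.01 toolx err deg 0.2 z [ 0.001  0.001 -1.   ]
tool delta [-203.2  -71.6   25.9] aligned [np.float64(-203.4), np.float64(-70.9), np.float64(25.8)]
top 71 [272.76056338 191.63380282] [652.6  30.5  42. ]
top 68 [300.36764706 196.26470588] [635.6 -72.2  42. ]
top 74 [298.18918919 208.95945946] [587.8 -64.   42. ]
scene 63 [271.03174603 205.04761905] [637.5  21.6  42. ]
scene 17 [300.64705882 213.64705882] [630.  -88.5  42. ]
scene 19 [287.52631579 218.73684211] [585.6 -61.2  42. ]
outlet exp [634.44841106 -72.68099502  42.        ] (np.float64(300.5053703773268), np.float64(196.5749069320148)) (np.float64(296.66647984031687), np.float64(211.86483876320807)) stack (np.float64(298.2835080085997), np.float64(208.92490975058254))
```

View pics/c3.png

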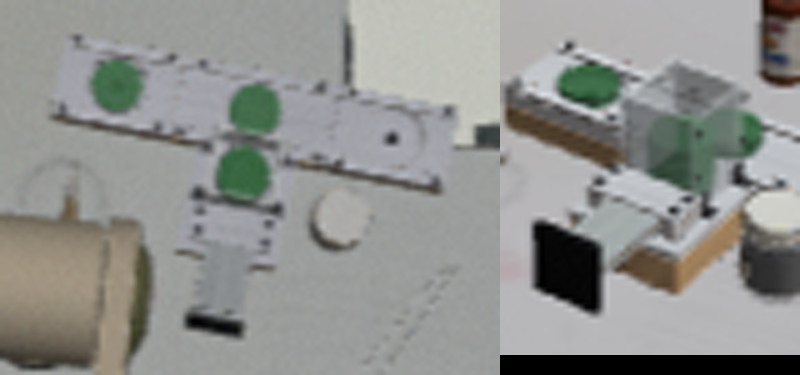

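Fed blank sits at the outlet (top px 300,196), the plunger is back out, and the stack has dropped by one. Now go over the channel on the +y side of the blank.

Emit:
{"op": "move_arm", "data": {"moves": [{"turn": [0,0,0],"translation": [-25.4,-8.8,3],"hand": 0},{"turn": [0,0,0],"translation": [-25.4,-8.8,3],"hand": 0},{"turn": [0,0,0],"translation": [-25.4,-8.8,3],"hand": 0},{"turn": [0,0,0],"translation": [-25.4,-8.8,3],"hand": 0},{"turn": [0,0,0],"translation": [-25.4,-8.8,3],"hand": 0},{"turn": [0,0,0],"translation": [-25.4,-8.8,3],"hand": 0},{"turn": [0,0,0],"translation": [-25.4,-8.8,3],"hand": 0},{"turn": [0,0,0],"translation": [-25.4,-8.8,3],"hand": 0},{"turn": [0,0,0],"translation": [0,0,0],"hand": 0},{"turn": [0,0,0],"translation": [0,0,0],"hand": 0}]}}

```text
time_s: 7.55
eef_pos: [641.5, -36.4, 160.5]
ee_rot: [-0.001, 0.093, 0.996, -0.0]
force: [-0.1, 0.3, 0.5]
grip_width: -0.002
grip_force: 0.0
```

```bash
python3 -c "
from h import *
rep((51,43,54))"
```

```text
t 7.55 feeder [ 51.4  36.9 160.5] force [-0.1  0.3  0.5] grip -0.0 toolx err deg -0.13 z [-0.001  0.    -1.   ]
tool delta [  0.2   6.1 106.5] aligned [np.float64(0.4), np.float64(6.1), np.float64(106.5)]
```

Emit:
{"op": "move_arm", "data": {"moves": [{"turn": [0,0,0],"translation": [0,6,10],"hand": 0},{"turn": [0,0,0],"translation": [0,0,20],"hand": 0},{"turn": [0,0,0],"translation": [0,0,20],"hand": 0},{"turn": [0,0,0],"translation": [0,0,20],"hand": 0},{"turn": [0,0,0],"translation": [0,0,0],"hand": 0},{"turn": [0,0,0],"translation": [0,0,0],"hand": 0}]}}

```text
time_s: 8.05
eef_pos: [641.7, -28.1, 91.2]
ee_rot: [-0.001, 0.091, 0.996, 0.0]
force: [-0.2, 0.6, 0.3]
grip_width: 0.002
grip_force: 0.0
```

```bash
python3 -c "
from h import *
rep((51,43,54))
s=sense();c=capture('wrist')
cv2.imwrite('pics/w4.png',c['image'])"
```

```text
t 8.05 feeder [50.  45.2 91.2] force [-0.2  0.6  0.3] grip 0.0 toolx err deg 0.02 z [-0.002  0.    -1.   ]
tool delta [-1.1 -2.2 37.2] aligned [np.float64(-1.0), np.float64(-2.2), np.float64(37.2)]
```

View pics/w4.png

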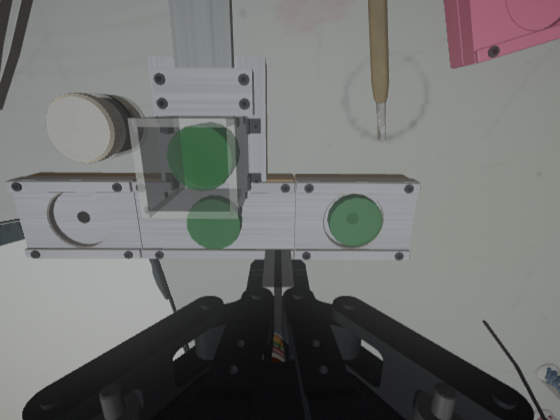

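The wrist view shows the fed blank at (213,221), the open seat hole at (84,217), the filled blank at (355,220), and the fingers between the fed and filled blanks. I'll use these pixels to refine the positions.

```bash
python3 -c "
from h import *
s=sense();c=capture('wrist')
for P in [(51,-105,24),(51,0,42),(51,105,36),(50,45.2,72)]: print(P,wproj(c,s,P))
m=cv2.inRange(cv2.cvtColor(c['image'],cv2.COLOR_BGR2HSV),(40,70,40),(85,255,255))
k,_,st,ce=cv2.connectedComponentsWithStats(m)
print([(st[i,:5].tolist(),ce[i].round(1)) for i in range(1,k) if st[i,4]>300])"
```

```text
(51, -105, 24) [ 87.  215.6]
(51, 0, 42) [216.2 224.1]
(51, 105, 36) [358.4 221.2]
(50, 45.2, 72) [278.5 240.3]
[([174, 126, 55, 61, 2829], array([202.4, 155.1])), ([330, 196, 52, 48, 1910], array([355.3, 219.6])), ([188, 217, 52, 30, 1278], array([214.1, 229.4]))]
```

Emit:
{"op": "move_arm", "data": {"moves": [{"turn": [0,0,0],"translation": [0,0,15],"hand": 0},{"turn": [0,0,0],"translation": [0,0,15],"hand": 0},{"turn": [0,0,0],"translation": [0,0,4],"hand": 0},{"turn": [0,0,0],"translation": [0,0,0],"hand": 0},{"turn": [0,0,0],"translation": [0,0,0],"hand": 0}]}}

```text
time_s: 8.57
eef_pos: [643.0, -28.7, 58.8]
ee_rot: [0.001, 0.091, 0.996, -0.0]
force: [-0.2, -0.1, 0.5]
grip_width: 0.0
grip_force: 0.0
```

```bash
python3 -c "
from h import *
rep((51,43,54))"
```

```text
t 8.57 feeder [51.4 44.8 58.8] force [-0.2 -0.1  0.5] grip 0.0 toolx err deg 0.0 z [ 0.002 -0.    -1.   ]
tool delta [ 0.4 -1.8  4.8] aligned [np.float64(0.4), np.float64(-1.8), np.float64(4.8)]
```

Emit:
{"op": "move_arm", "data": {"moves": [{"turn": [0,0,0],"translation": [0,0,5],"hand": 0},{"turn": [0,0,0],"translation": [0,0,0],"hand": 0},{"turn": [0,0,0],"translation": [0,-3,0],"hand": 0},{"turn": [0,0,0],"translation": [0,-3,0],"hand": 0},{"turn": [0,0,0],"translation": [0,-3,0],"hand": 0},{"turn": [0,0,0],"translation": [0,-3,0],"hand": 0},{"turn": [0,0,0],"translation": [0,-4,0],"hand": 0},{"turn": [0,0,0],"translation": [0,-4,0],"hand": 0},{"turn": [0,0,0],"translation": [0,-4,0],"hand": 0},{"turn": [0,0,0],"translation": [0,0,0],"hand": 0}]}}

```text
time_s: 9.4
eef_pos: [638.0, -53.1, 52.5]
ee_rot: [-0.0, 0.092, 0.996, -0.0]
force: [-0.1, 0.9, 0.9]
grip_width: -0.003
grip_force: 0.0
```

```bash
python3 -c "
from h import *
rep((51,-60,54))
s=sense();c=capture('wrist')
m=cv2.inRange(cv2.cvtColor(c['image'],cv2.COLOR_BGR2HSV),(40,70,40),(85,255,255))
k,_,st,ce=cv2.connectedComponentsWithStats(m)
print([(st[i,:5].tolist(),ce[i].round(1)) for i in range(1,k) if st[i,4]>300], wproj(c,s,(51,0,42)))"
```

```text
t 9.4 feeder [50.9 19.9 52.5] force [-0.1  0.9  0.9] grip -0.0 toolx err deg -0.04 z [-0. -0. -1.]
tool delta [ -0.1 -79.9  -1.5] aligned [np.float64(-0.1), np.float64(-79.9), np.float64(-1.5)]
[([198, 131, 76, 74, 4755], array([235. , 167.5])), ([381, 215, 63, 56, 2736], array([412. , 242.3])), ([211, 250, 54, 25, 896], array([236.9, 260.1]))] [245.2 248.8]
```

Emit:
{"op": "move_arm", "data": {"moves": [{"turn": [0,0,0],"translation": [0,-5,0],"hand": 0},{"turn": [0,0,0],"translation": [0,-5,0],"hand": 0},{"turn": [0,0,0],"translation": [0,-5,0],"hand": 0},{"turn": [0,0,0],"translation": [0,-5,0],"hand": 0},{"turn": [0,0,0],"translation": [0,-5,0],"hand": 0},{"turn": [0,0,0],"translation": [0,-5,0],"hand": 0},{"turn": [0,0,0],"translation": [0,-5,0],"hand": 0},{"turn": [0,0,0],"translation": [0,-5,0],"hand": 0},{"turn": [0,0,0],"translation": [0,-5,0],"hand": 0},{"turn": [0,0,0],"translation": [0,0,0],"hand": 0}]}}

```text
time_s: 10.28
eef_pos: [629.8, -97.5, 52.5]
ee_rot: [0.0, 0.092, 0.996, -0.0]
force: [0.2, 1.2, 0.3]
grip_width: -0.002
grip_force: 0.0
```

Emit:
{"op": "move_arm", "data": {"moves": [{"turn": [0,0,0],"translation": [0,-4,0],"hand": 0},{"turn": [0,0,0],"translation": [0,-4,0],"hand": 0},{"turn": [0,0,0],"translation": [0,-4,0],"hand": 0},{"turn": [0,0,0],"translation": [0,-4,0],"hand": 0},{"turn": [0,0,0],"translation": [0,-4,0],"hand": 0},{"turn": [0,0,0],"translation": [0,-4,0],"hand": 0},{"turn": [0,0,0],"translation": [0,-4,0],"hand": 0},{"turn": [0,0,0],"translation": [0,0,0],"hand": 0},{"turn": [0,0,0],"translation": [0,0,0],"hand": 0}]}}

```text
time_s: 11.03
eef_pos: [624.8, -124.2, 52.5]
ee_rot: [-0.0, 0.092, 0.996, 0.0]
force: [-0.4, 0.5, -0.3]
grip_width: -0.001
grip_force: 0.0
```

```bash
python3 -c "
from h import *
rep((51,-78,54))
s=sense();c=capture('wrist');cv2.imwrite('pics/w5.png',c['image'])
for P in [(51,-105,36),(51,-105,42),(51,105,36)]:print(wproj(c,s,P))
m=cv2.inRange(cv2.cvtColor(c['image'],cv2.COLOR_BGR2HSV),(40,70,40),(85,255,255))
k,_,st,ce=cv2.connectedComponentsWithStats(m)
print([(st[i,:5].tolist(),ce[i].round(1)) for i in range(1,k) if st[i,4]>300])"
```

```text
t 11.03 feeder [ 50.9 -52.4  52.5] force [-0.4  0.5 -0.3] grip -0.0 toolx err deg -0.02 z [-0.  0. -1.]
tool delta [ -0.2 -25.6  -1.5] aligned [np.float64(-0.1), np.float64(-25.6), np.float64(-1.5)]
[193.4 244.6]
[190.7 248.9]
[532.8 244.4]
[([355, 131, 51, 74, 3185], array([379.5, 166.9])), ([487, 213, 73, 58, 3019], array([525.9, 242.4])), ([329, 236, 64, 39, 1261], array([358.5, 259.5]))]
```

View pics/w5.png

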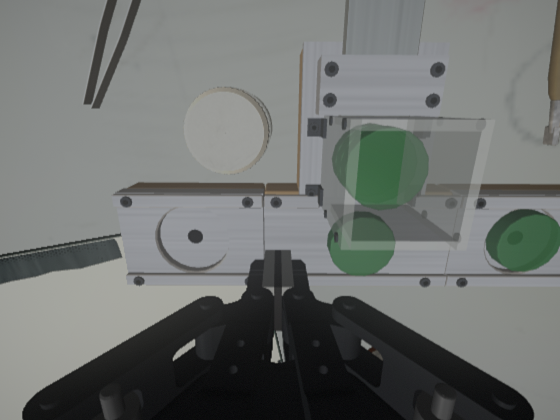

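The blank is still at about y=-3 (px 358,243), so the shut fingertips passed above it. I'll measure the real tip height with the depth map.

```bash
python3 -c "
from h import *
s=sense();c=capture('wrist');z=c['z_map'];f=K(c);T=np.array(c['T_tool_cam'])
for v in (251,254,258,265,275,285):
  for u in (272,278,285):
    d=z[v,u];p=T@[(u-c['cx'])/f*d,(v-c['cy'])/f*d,d,1];print(u,v,round(float(d),1),p[:3].round(1))
for u,v in((358,243),(195,250),(300,225)):
    d=z[v,u];p=T@[(u-c['cx'])/f*d,(v-c['cy'])/f*d,d,1];print('scene',u,v,d,p[:3].round(1),'worldz',s['eef_pos'][2]-p[2])
"
```

```text
272 251 152.2 [ 10.4  -3.3 -13.1]
278 251 152.4 [ 10.3  -0.2 -12.9]
285 251 152.7 [ 10.1   3.4 -12.6]
272 254 148.1 [ 10.8  -3.2 -17.3]
278 254 148.9 [ 10.4  -0.2 -16.5]
285 254 149.9 [ 10.    3.3 -15.6]
272 258 145.0 [ 10.4  -3.2 -20.7]
278 258 144.8 [ 10.5  -0.2 -20.9]
285 258 144.0 [ 10.9   3.2 -21.5]
272 265 139.3 [ 10.   -3.1 -26.8]
278 265 138.9 [ 10.2  -0.2 -27.2]
285 265 138.6 [ 10.3   3.  -27.4]
272 275 129.5 [ 10.8  -2.9 -36.9]
278 275 130.8 [ 10.1  -0.3 -35.7]
285 275 129.3 [ 10.9   2.8 -37. ]
272 285 123.1 [ 10.2  -2.8 -43.7]
278 285 122.5 [ 10.6  -0.3 -44.2]
285 285 122.7 [ 10.4   2.6 -44.1]
scene 358 243 119.662384 [ 28.3  32.  -41.4] worldz 93.90103487295647
scene 195 250 197.33156 [ -9.6 -55.4  27.9] worldz 24.626891040336652
scene 300 225 184.54384 [11.  13.5 21.2] worldz 31.297266455757544
```

```bash
python3 -c "
from h import *
s=sense();p=s['eef_pos'];c=capture('scene');t=np.array(c['t']);R=np.array(c['R'])
print(p)
for zt in range(-80,30,6):
    P=p+[0,0,-zt]; u,v=proj(c,P); d=(R@P+t)[2]; print(zt,round(u,1),round(v,1),'axis depth',round(d,1),'map',c['z_map'][int(round(v)),int(round(u))].round(1),c['image'][int(round(v)),int(round(u))])
w=capture('wrist');print([(v,w['z_map'][v,278].round(1)) for v in range(228,262,2)])
"
```

```text
[ 624.81412303 -123.84143919   52.48730376]
-80 311.5 192.7 axis depth 1253.0 map 1232.0 [19 17 17]
-74 311.4 194.4 axis depth 1256.3 map 1228.5 [14 12 12]
-68 311.3 196.1 axis depth 1259.6 map 1234.8 [16 14 13]
-62 311.3 197.7 axis depth 1262.9 map 1242.6 [12 11 10]
-56 311.2 199.4 axis depth 1266.2 map 1243.0 [15 13 12]
-50 311.1 201.0 axis depth 1269.5 map 1251.4 [15 13 13]
-44 311.0 202.6 axis depth 1272.8 map 1262.1 [17 15 14]
-38 310.9 204.2 axis depth 1276.1 map 1257.7 [16 14 14]
-32 310.8 205.8 axis depth 1279.4 map 1264.3 [81 79 78]
-26 310.8 207.4 axis depth 1282.7 map 1265.0 [81 80 79]
-20 310.7 209.0 axis depth 1286.0 map 1273.3 [93 91 90]
-14 310.6 210.6 axis depth 1289.3 map 1272.7 [67 65 65]
-8 310.5 212.2 axis depth 1292.6 map 1278.3 [68 67 66]
-2 310.5 213.8 axis depth 1295.9 map 1330.7 [159 156 153]
4 310.4 215.3 axis depth 1299.2 map 1333.1 [113 113 115]
10 310.3 216.9 axis depth 1302.5 map 1326.0 [200 196 192]
16 310.2 218.4 axis depth 1305.8 map 1322.8 [198 193 189]
22 310.1 219.9 axis depth 1309.1 map 1311.1 [199 194 190]
28 310.1 221.5 axis depth 1312.4 map 1307.8 [195 190 186]
[(228, np.float32(188.6)), (230, np.float32(186.4)), (232, np.float32(187.4)), (234, np.float32(187.7)), (236, np.float32(188.1)), (238, np.float32(187.8)), (240, np.float32(188.0)), (242, np.float32(188.7)), (244, np.float32(190.2)), (246, np.float32(192.3)), (248, np.float32(190.2)), (250, np.float32(154.0)), (252, np.float32(150.6)), (254, np.float32(149.1)), (256, np.float32(147.0)), (258, np.float32(145.7)), (260, np.float32(142.5))]
```

```bash
python3 -c "
from h import *
s=sense();p=s['eef_pos'];c=capture('scene')
x0,y0,k=255,150,8
im=cv2.resize(c['image'][y0:y0+75,x0:x0+100],None,fx=k,fy=k,interpolation=cv2.INTER_CUBIC)
for zt in (-120,-100,-80,-54,-28,0,19):
    u,v=proj(c,p+[0,0,-zt]);a=(int((u+.5-x0)*k),int((v+.5-y0)*k));print(zt,a);cv2.line(im,(a[0]+60,a[1]),(a[0]+90,a[1]),(0,0,255),1);cv2.putText(im,str(zt),(a[0]+95,a[1]+4),0,.45,(0,0,255),1)
cv2.imwrite('pics/s6.png',im)
"
```

```text
-120 (460, 254)
-100 (458, 300)
-80 (455, 345)
-54 (453, 403)
-28 (450, 459)
0 (447, 518)
19 (445, 557)
```

View pics/s6.png

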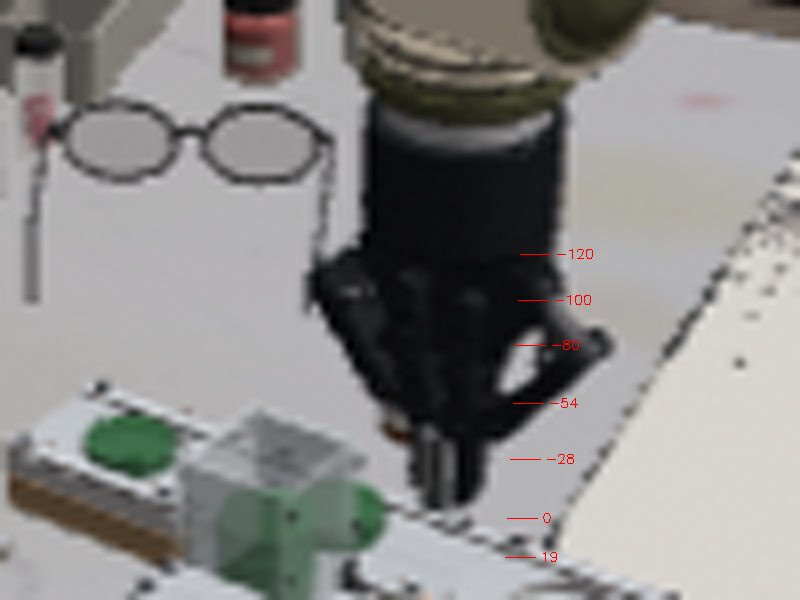

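The tip is really about 11 mm behind the reported TCP, and the whole gripper is shifted with it. Go back over the blank, then lower about 29 mm more.

Emit:
{"op": "move_arm", "data": {"moves": [{"turn": [0,0,0],"translation": [0,19,-5],"hand": 0},{"turn": [0,0,0],"translation": [0,19,-5],"hand": 0},{"turn": [0,0,0],"translation": [0,19,0],"hand": 0},{"turn": [0,0,0],"translation": [0,19,0],"hand": 0},{"turn": [0,0,0],"translation": [0,19,0],"hand": 0},{"turn": [0,0,0],"translation": [0,0,0],"hand": 0},{"turn": [0,0,0],"translation": [0,0,10],"hand": 0},{"turn": [0,0,0],"translation": [0,0,10],"hand": 0},{"turn": [0,0,0],"translation": [0,0,0],"hand": 0},{"turn": [0,0,0],"translation": [0,0,0],"hand": 0}]}}

```text
time_s: 12.12
eef_pos: [641.4, -31.4, 41.2]
ee_rot: [-0.001, 0.092, 0.996, 0.0]
force: [-0.3, -0.0, 0.4]
grip_width: -0.001
grip_force: 0.0
```

```bash
python3 -c "
from h import *
rep((51,43,26))"
```

```text
t 12.12 feeder [50.3 41.9 41.2] force [-0.3 -0.   0.4] grip -0.0 toolx err deg -0.07 z [-0.002  0.    -1.   ]
tool delta [-0.7  1.1 15.2] aligned [np.float64(-0.7), np.float64(1.1), np.float64(15.2)]
```

Emit:
{"op": "move_arm", "data": {"moves": [{"turn": [0,0,0],"translation": [0,0,6],"hand": 0},{"turn": [0,0,0],"translation": [0,0,5],"hand": 0},{"turn": [0,0,0],"translation": [0,0,4],"hand": 0},{"turn": [0,0,0],"translation": [0,0,1],"hand": 0},{"turn": [0,0,0],"translation": [0,0,0],"hand": 0}]}}

```text
time_s: 12.53
eef_pos: [641.9, -30.6, 26.0]
ee_rot: [-0.0, 0.091, 0.996, 0.0]
force: [0.6, -0.1, 0.5]
grip_width: 0.002
grip_force: 0.0
```

```bash
python3 -c "
from h import *
rep((51,43,25))
s=sense();w=capture('wrist');z=w['z_map'];f=K(w);T=np.array(w['T_tool_cam'])
for v in range(240,256,2):
    d=z[v,278];p=T@[(278-w['cx'])/f*d,(v-w['cy'])/f*d,d,1];print(v,p[:3].round(1),round(s['eef_pos'][2]-p[2],1))
"
```

```text
t 12.53 feeder [50.7 42.8 26. ] force [ 0.6 -0.1  0.5] grip 0.0 toolx err deg -0.0 z [-0.001  0.    -1.   ]
tool delta [-0.3  0.2  1. ] aligned [np.float64(-0.3), np.float64(0.2), np.float64(1.0)]
240 [12.7 -0.2 -4.6] 30.7
242 [11.  -0.2 -3.7] 29.7
244 [10.2 -0.2 -4.5] 30.5
246 [ 8.9 -0.2 -4.1] 30.2
248 [ 7.9 -0.2 -4.6] 30.7
250 [  9.7  -0.2 -10.6] 36.6
252 [ 10.3  -0.2 -14.1] 40.1
254 [ 10.3  -0.2 -16.3] 42.3
```

Floor reads 30.5 and the tip about 36. Lower 2.5 mm and start pushing.

Emit:
{"op": "move_arm", "data": {"moves": [{"turn": [0,0,0],"translation": [0,0,2.5],"hand": 0},{"turn": [0,0,0],"translation": [0,0,0],"hand": 0},{"turn": [0,0,0],"translation": [0,-3,0],"hand": 0},{"turn": [0,0,0],"translation": [0,-3,0],"hand": 0},{"turn": [0,0,0],"translation": [0,-3,0],"hand": 0},{"turn": [0,0,0],"translation": [0,-3,0],"hand": 0},{"turn": [0,0,0],"translation": [0,-4,0],"hand": 0},{"turn": [0,0,0],"translation": [0,-4,0],"hand": 0},{"turn": [0,0,0],"translation": [0,-4,0],"hand": 0},{"turn": [0,0,0],"translation": [0,0,0],"hand": 0}]}}

```text
time_s: 13.42
eef_pos: [637.6, -55.1, 24.0]
ee_rot: [0.0, 0.092, 0.996, -0.0]
force: [-0.5, -0.0, 0.7]
grip_width: -0.002
grip_force: 0.0
```

```bash
cat >> h.py <<'E'
def look(zb=42):
    rep((51,-78,24)); s=sense(); c=capture('top')
    m=cv2.inRange(cv2.cvtColor(c["image"],cv2.COLOR_BGR2HSV),(40,70,40),(85,255,255))[170:230,255:345]
    k,_,st,ce=cv2.connectedComponentsWithStats(m)
    for i in range(1,k):
        if st[i,4]>5: print("top",st[i,:5]+[255,170,0,0,0],ce[i]+[255,170])
    w=capture('wrist'); m=cv2.inRange(cv2.cvtColor(w['image'],cv2.COLOR_BGR2HSV),(40,70,40),(85,255,255))
    k,_,st,ce=cv2.connectedComponentsWithStats(m)
    print([(st[i,:5].tolist(),ce[i].round(1)) for i in range(1,k) if st[i,4]>200])
    a=wproj(w,s,(51,0,zb));b=wproj(w,s,(51,-105,zb));print("y per px",-105/(b[0]-a[0]),"y=0 at",a,"-105 at",b)
E
python3 -c "
from h import *
look()"
```

```text
t 13.42 feeder [50.9 17.8 24. ] force [-0.5 -0.   0.7] grip -0.0 toolx err deg -0.05 z [ 0. -0. -1.]
tool delta [ -0.1 -95.8   0. ] aligned [np.float64(-0.1), np.float64(-95.8), np.float64(0.0)]
top [269 187   7  10  50] [271.68 191.14]
[([180, 139, 98, 85, 7073], array([228.7, 181.3])), ([399, 233, 77, 65, 3713], array([438.2, 265.3])), ([184, 291, 60, 13, 408], array([214.9, 294.6]))]
y per px 0.5087209302325582 y=0 at [243.3 273.9] -105 at [ 36.9 274. ]
```

The blank moved about 12 mm; contact offset is about 33 mm. Continue to roughly y=-58.

Emit:
{"op": "move_arm", "data": {"moves": [{"turn": [0,0,0],"translation": [0,-4,0],"hand": 0},{"turn": [0,0,0],"translation": [0,-4,0],"hand": 0},{"turn": [0,0,0],"translation": [0,-4,0],"hand": 0},{"turn": [0,0,0],"translation": [0,-4,0],"hand": 0},{"turn": [0,0,0],"translation": [0,-4,0],"hand": 0},{"turn": [0,0,0],"translation": [0,-4,0],"hand": 0},{"turn": [0,0,0],"translation": [0,-4,0],"hand": 0},{"turn": [0,0,0],"translation": [0,-4,0],"hand": 0},{"turn": [0,0,0],"translation": [0,-4,0],"hand": 0},{"turn": [0,0,0],"translation": [0,-4,0],"hand": 0}]}}

```text
time_s: 14.35
eef_pos: [630.4, -93.9, 24.0]
ee_rot: [-0.0, 0.091, 0.996, -0.0]
force: [0.4, 0.0, 0.3]
grip_width: 0.001
grip_force: 0.1
```

Emit:
{"op": "move_arm", "data": {"moves": [{"turn": [0,0,0],"translation": [0,-4,0],"hand": 0},{"turn": [0,0,0],"translation": [0,-4,0],"hand": 0},{"turn": [0,0,0],"translation": [0,-4,0],"hand": 0},{"turn": [0,0,0],"translation": [0,-4,0],"hand": 0},{"turn": [0,0,0],"translation": [0,-4,0],"hand": 0},{"turn": [0,0,0],"translation": [0,-4,0],"hand": 0},{"turn": [0,0,0],"translation": [0,-4,0],"hand": 0},{"turn": [0,0,0],"translation": [0,-4,0],"hand": 0},{"turn": [0,0,0],"translation": [0,-4,0],"hand": 0},{"turn": [0,0,0],"translation": [0,0,0],"hand": 0}]}}

```text
time_s: 15.18
eef_pos: [623.8, -129.7, 24.0]
ee_rot: [0.0, 0.092, 0.996, -0.0]
force: [0.4, 0.2, -0.5]
grip_width: -0.0
grip_force: 0.0
```

```bash
python3 -c "
from h import *
look()"
```

```text
t 15.18 feeder [ 50.9 -58.   24. ] force [ 0.4  0.2 -0.5] grip -0.0 toolx err deg -0.04 z [ 0. -0. -1.]
tool delta [ -0.1 -20.    0. ] aligned [np.float64(-0.1), np.float64(-20.0), np.float64(0.0)]
top [269 187   9  10  71] [272.76056338 191.63380282]
[([398, 138, 43, 86, 2641], array([418.6, 180.2])), ([540, 234, 20, 63, 717], array([552.6, 269.5])), ([175, 238, 75, 66, 3814], array([211.7, 269.4]))]
y per px 0.5084745762711864 y=0 at [392.6 273.9] -105 at [186.1 274. ]
```

Emit:
{"op": "move_arm", "data": {"moves": [{"turn": [0,0,0],"translation": [0,-3,0],"hand": 0},{"turn": [0,0,0],"translation": [0,-3,0],"hand": 0},{"turn": [0,0,0],"translation": [0,-2,0],"hand": 0},{"turn": [0,0,0],"translation": [0,-2,0],"hand": 0},{"turn": [0,0,0],"translation": [0,-1,0],"hand": 0},{"turn": [0,0,0],"translation": [0,0,0],"hand": 0},{"turn": [0,0,0],"translation": [0,0,0],"hand": 0}]}}

```text
time_s: 15.87
eef_pos: [621.8, -139.8, 23.9]
ee_rot: [-0.0, 0.091, 0.996, -0.0]
force: [0.4, 0.3, 0.4]
grip_width: -0.0
grip_force: 0.0
```

```bash
cat >> h.py <<'E'
def plane():
    s=sense();w=capture('wrist');z=w['z_map'];f=K(w);T=np.array(w['T_tool_cam'])
    m=cv2.inRange(cv2.cvtColor(w['image'],cv2.COLOR_BGR2HSV),(40,70,40),(85,255,255))
    k,l,st,ce=cv2.connectedComponentsWithStats(m)
    for i in range(1,k):
        if st[i,4]<300: continue
        mm=cv2.erode((l==i).astype(np.uint8),np.ones((9,9)))
        v,u=np.nonzero(mm); d=z[v,u]; p=(T@np.array([(u-w['cx'])/f*d,(v-w['cy'])/f*d,d,d*0+1]))[:3]; h=s['eef_pos'][2]-p[2]
        A=np.c_[p[0],p[1],np.ones(len(u))]; co=np.linalg.lstsq(A,h,rcond=None)[0]
        print("blob",ce[i].round(1),"median h",np.median(h).round(1),"slope deg x,y",np.degrees(np.arctan(co[:2])).round(1))
E
python3 -c "
from h import *
look();plane()"
```

```text
t 15.87 feeder [ 50.8 -68.3  23.9] force [0.4 0.3 0.4] grip -0.0 toolx err deg -0.01 z [-0. -0. -1.]
tool delta [-0.2 -9.7 -0.1] aligned [np.float64(-0.2), np.float64(-9.7), np.float64(-0.1)]
top [269 187   9  10  72] [272.81944444 191.61111111]
[([434, 139, 30, 85, 1194], array([448.4, 180.8])), ([178, 236, 70, 66, 2905], array([216.5, 271.6]))]
y per px 0.5079825834542816 y=0 at [412.9 274.3] -105 at [206.2 274.3]
blob [448.3 180.8] median h 66.0 slope deg x,y [  0.5 -59.3]
blob [216.3 271.5] median h 40.4 slope deg x,y [35.4 13.9]
```

Emit:
{"op": "move_arm", "data": {"moves": [{"turn": [0,0,0],"translation": [0,-1,0],"hand": 0},{"turn": [0,0,0],"translation": [0,-1,0],"hand": 0},{"turn": [0,0,0],"translation": [0,-1,0],"hand": 0},{"turn": [0,0,0],"translation": [0,0,0],"hand": 0},{"turn": [0,0,0],"translation": [0,0,0],"hand": 0}]}}

```text
time_s: 16.43
eef_pos: [621.3, -142.8, 24.0]
ee_rot: [0.0, 0.091, 0.996, -0.0]
force: [0.2, 0.1, -0.3]
grip_width: -0.001
grip_force: 0.0
```

```bash
python3 -c "
from h import *
look(36);plane()"
```

```text
t 16.43 feeder [ 50.9 -71.3  24. ] force [ 0.2  0.1 -0.3] grip -0.0 toolx err deg -0.01 z [ 0. -0. -1.]
tool delta [-0.1 -6.7  0. ] aligned [np.float64(-0.1), np.float64(-6.7), np.float64(0.0)]
top [269 187   9  10  71] [272.76056338 191.63380282]
top [294 206   2   5   8] [294.5 208. ]
[([445, 139, 71, 87, 4653], array([479.9, 181.3])), ([180, 235, 70, 67, 3175], array([217.5, 269.5]))]
y per px 0.5273731793068809 y=0 at [413.6 268. ] -105 at [214.5 268. ]
blob [479.8 181.4] median h 66.0 slope deg x,y [  3.6 -26.7]
blob [217.4 269.6] median h 39.7 slope deg x,y [29.6 16.8]
```

Emit:
{"op": "move_arm", "data": {"moves": [{"turn": [0,0,0],"translation": [0,-1,0],"hand": 0},{"turn": [0,0,0],"translation": [0,-1,0],"hand": 0},{"turn": [0,0,0],"translation": [0,0,0],"hand": 0},{"turn": [0,0,0],"translation": [0,0,0],"hand": 0},{"turn": [0,0,0],"translation": [0,0,0],"hand": 0}]}}

```text
time_s: 17.0
eef_pos: [621.0, -144.6, 24.0]
ee_rot: [-0.0, 0.091, 0.996, 0.0]
force: [-0.2, 0.2, -0.0]
grip_width: 0.001
grip_force: 0.0
```

```bash
python3 -c "
from h import *
look(36);plane()"
```

```text
t 17.0 feeder [ 50.8 -73.2  24. ] force [-0.2  0.2 -0. ] grip 0.0 toolx err deg -0.0 z [-0.  0. -1.]
tool delta [-0.2 -4.8 -0. ] aligned [np.float64(-0.2), np.float64(-4.8), np.float64(-0.0)]
top [269 187   9  10  72] [272.81944444 191.61111111]
top [294 205   3   7  12] [294.75 208.  ]
[([452, 139, 69, 87, 4500], array([486.1, 181.4])), ([184, 233, 71, 66, 3583], array([218. , 264.8]))]
y per px 0.5273731793068809 y=0 at [417.3 268.1] -105 at [218.2 268.1]
blob [486.  181.4] median h 66.0 slope deg x,y [  4.7 -36.3]
blob [218.  264.8] median h 36.1 slope deg x,y [20.7  9.1]
```

The height is now 36.1, so it appears to have dropped. Back off, rise and look.

Emit:
{"op": "move_arm", "data": {"moves": [{"turn": [0,0,0],"translation": [0,4,0],"hand": 0},{"turn": [0,0,0],"translation": [0,6,0],"hand": 0},{"turn": [0,0,0],"translation": [0,0,-15],"hand": 0},{"turn": [0,0,0],"translation": [0,0,-30],"hand": 0},{"turn": [0,0,0],"translation": [0,0,-30],"hand": 0},{"turn": [0,0,0],"translation": [0,20,-30],"hand": 0},{"turn": [0,0,0],"translation": [0,30,-10],"hand": 0},{"turn": [0,0,0],"translation": [0,10,0],"hand": 0},{"turn": [0,0,0],"translation": [0,0,0],"hand": 0},{"turn": [0,0,0],"translation": [0,0,0],"hand": 0}]}}

```text
time_s: 17.98
eef_pos: [633.3, -75.5, 137.9]
ee_rot: [-0.001, 0.091, 0.996, -0.0]
force: [0.2, -0.7, -0.2]
grip_width: -0.001
grip_force: 0.0
```

```bash
python3 -c "
from h import *
look(36);plane()
w=capture('wrist');cv2.imwrite('pics/w7.png',w['image'])"
```

```text
t 17.98 feeder [ 50.4  -2.9 137.9] force [ 0.2 -0.7 -0.2] grip -0.0 toolx err deg 0.07 z [-0.002  0.    -1.   ]
tool delta [ -0.7 -75.  113.9] aligned [np.float64(-0.6), np.float64(-75.1), np.float64(113.9)]
top [269 187   9  10  71] [272.76056338 191.63380282]
top [323 197  10  10  72] [327.18055556 201.83333333]
[([256, 123, 50, 51, 2074], array([280.6, 147.4])), ([145, 182, 42, 41, 1349], array([165.3, 202.3])), ([376, 183, 43, 40, 1358], array([397. , 202.5]))]
y per px 0.8928571428571431 y=0 at [281.4 203.6] -105 at [163.8 203.4]
blob [281.  147.3] median h 66.0 slope deg x,y [ 8.7 -0.6]
blob [165.7 202.3] median h 36.1 slope deg x,y [38.6 45. ]
blob [397.5 202.3] median h 36.1 slope deg x,y [ 21.6 -26. ]
```

View pics/w7.png

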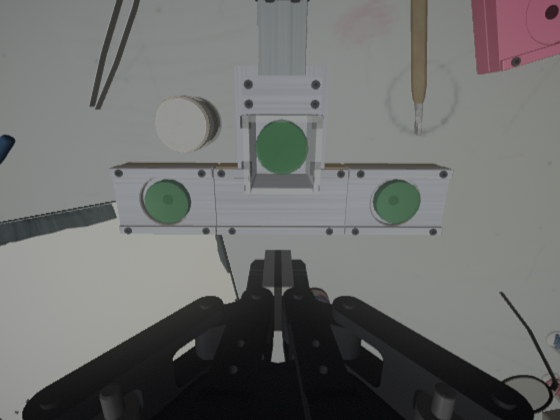

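The blank lies flat in the nest (165,202), top at 36.1 mm, the same as the seated one at (397,202). The stack of three has its top at 66 mm, and the tools have not moved.

```bash
python3 -c "
from h import *
print(finish_job())"
```

```text
the job is handed in; nothing more can be done
None
```

I pushed the plunger home once; it ejected a single blank and sprang back out. I then nudged that blank along the channel until it dropped flat into the open nest, and handed the job in at about 18 s. The first nudge passed over the blank because the fingertips sat higher than stated, so I lowered the tool and repeated it.

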